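# Put the hand stamps and ink tin away on the print-finishing bench

## Robot

A 6-joint arm with a two-finger parallel gripper is mounted at the origin on the work surface. World frame = base frame: x ahead of the robot, y to its left, z up, the work surface at z = 0. Lengths are in m, angles in rad, forces in N, time in s.
With the tool pointing down it reaches from about 0.375 to 0.925 m from the base axis. Payload 5.7 kg.
Tool frame: the origin (TCP) lies on the centre line of the jaws, within the pads' length; the fingertips stand 22 mm ahead of it and the grasp point (between the pads) lies 3 mm ahead of it; z points along the fingers, y is the direction in which the jaws open and shut (so a half turn about z gives the same grasp; the last joint's range is limited). The gripper opens to 88 mm and grips with 3 to 60 N. Pads are 20 mm wide; open, the fingers measure 115 mm over their backs; the gripper's body (75 mm by 178 mm) begins 61 mm behind the grasp point.
Start: joints at [-1.311, 0.359, 1.51, -0, 1.272, -0.115], TCP at [0.22, -0.558, 0.245] pointing down, gripper open.
Joint ranges: [-2.97, 2.97], [-1.01, 2.36], [0.21, 2.38], [-0.96, 4.11], [0.2, 2.71], [-2.98, 2.98]. Speed limits (rad/s): [2.39, 2.39, 3.14, 3.14, 3.14, 3.14].

## Interface

Orientations are given as a rotation vector (axis times angle).
In Python, from station import env gives the robot as it stands. The module is installed in compiled form; this text tells all that it offers.
- The arm moves only by the tool step_arm, never from a script. Its argument "plan" is a list of rows, each a list of 3 entries, a list of its own where there are three numbers: the opening, from 0 (shut) to 1 (fully open), then the shift along the tool's x, y, z in mm, then the turn, a rotation vector about the tool's x, y, z in rad. In form: [[hand, [tx, ty, tz], [wx, wy, wz]], ...]. A call has exactly 8 rows; each row is the pose to reach, as a shift and turn from the pose measured when the call began, along the tool's axes at that moment; what a row does not reach only later rows make up. A row lasts 1/10 s, in which the tool goes at most 50 mm and 8.59 degrees, less where a joint would pass 70% of its speed; a pose out of reach is approached as far as the arm can. A call with a gripper value outside its range is refused whole. The fingers move at their own pace and stop on an object; the grip force is fixed at half the most. Time passes only in rows, so rows that repeat a pose let the fingers close, or fill a call up. It gives the time, the measured TCP pose, the force and the opening at its end, in the units of the state.
- env.read_state(): the state, without advancing time (a new reading comes with each control period).
- env.read_camera(name): name is "scene" or "top" or "wrist"; returns the picture (480x640x3 uint8, blue, green, red); there is no depth.
- env.camera_params(name): a dict with "K" (3x3 intrinsics, pixels), "R" (3x3) and "t" (3): a world point X has camera coordinates R X + t; the wrist camera has in their place "tool_from_camera" (4x4, takes a point from camera to tool coordinates, whose origin is the TCP and whose axes are the flange's). Camera axes: x right, y down, z forward; pixel columns grow to the right and rows downward; lengths in m; the calibration is good to about 2 mm. A picture is of the moment at which its call begins: read the wrist's pose just before it. camera_params takes no time and is no camera call.
- env.finish_job(): hands the job in, once; it reports no verdict.
The state is a dict: "time_s": time; "joints": joint angles; "qd": joint speeds; "joint_torque": joint torques, N m; "tool_pos": TCP position; "eef_rot": TCP orientation; "force": force on the tool from outside, world axes, zero at the start; "ft_torque": the same for the moment, N m; "finger_gap": finger opening in m.
Only numpy, scipy, OpenCV 4.12 (cv2) and the standard library are available. Lean on these libraries where they do the work, as an engineer would, in place of code of your own. Each camera call takes 0.05 s, during which the arm holds its last target.

## Task

Clear up after stamping: put the two round-footed hand stamps in the tray with two square bays and the two oblong-footed ones in the tray with two oblong bays, one stamp to a bay, and the closed ink tin in the round dish. All five must end standing upright and flat on the floor of their places, let go of. Never tip any of them over, and leave the tape roll and the steel block where they are.

Things in the scene. Friction and masses are not known exactly. Their poses are not given: they have to be found in the camera images.
- round_a: Hand stamp with a round foot: foot disc 44 mm diameter and 22 mm tall (dark rubber below, wood above), on it an upright round wooden handle 24 mm diameter whose straight grip runs from 36 to 66 mm above the underside; 70 mm tall overall, 70 to 140 g. Stands upright on the table. Origin: centre of the underside, z up. The two round stamps are alike.
- round_b: Hand stamp with a round foot: foot disc 44 mm diameter and 22 mm tall (dark rubber below, wood above), on it an upright round wooden handle 24 mm diameter whose straight grip runs from 36 to 66 mm above the underside; 70 mm tall overall, 70 to 140 g. Stands upright on the table. Origin: centre of the underside, z up. The two round stamps are alike.
- oblong_a: Hand stamp with an oblong foot: foot 64 mm (along its x) by 40 mm (along its y), 22 mm tall, on it an upright wooden block handle 40 mm along x by 22 mm along y, from 22 to 70 mm above the underside, its upright edges rounded 4 mm; 85 to 170 g. Stands upright, turned any way. Origin: centre of the underside, z up. The two oblong stamps are alike. It fits its bay only with its x (long side) along the tray's y, either way round.
- oblong_b: Hand stamp with an oblong foot: foot 64 mm (along its x) by 40 mm (along its y), 22 mm tall, on it an upright wooden block handle 40 mm along x by 22 mm along y, from 22 to 70 mm above the underside, its upright edges rounded 4 mm; 85 to 170 g. Stands upright, turned any way. Origin: centre of the underside, z up. The two oblong stamps are alike. It fits its bay only with its x (long side) along the tray's y, either way round.
- tin: Closed bare-metal ink tin, upright cylinder 55 mm diameter at the lid (top 16 mm), 54 mm below it, 64 mm tall, 110 to 225 g. Origin: centre of the underside, z up.
- square_bays: Low wooden tray with two square bays, for the round stamps, fixed to the table, 74 mm (x) by 144 mm (y). Each bay is 66 x 66 mm inside; the bay centres lie at y = +35 mm and y = -35 mm from the origin, along the tray's y. Walls and partition 4 mm thick, tops 16 mm above the table; bay floors 4 mm above the table. Origin: centre of the underside, at table height, z up. Turned up to 15 degrees either way.
- oblong_bays: Low wooden tray with two oblong bays, for the oblong stamps, fixed to the table, 70 mm (x) by 184 mm (y). Each bay is 62 mm (x) by 86 mm (y) inside; the bay centres lie at y = +45 mm and y = -45 mm from the origin, along the tray's y. Walls and partition 4 mm thick, tops 16 mm above the table; bay floors 4 mm above the table. Origin: centre of the underside, at table height, z up. Turned up to 15 degrees either way.
- round_dish: Low round wooden dish for the ink tin, fixed to the table: 92 mm diameter, 82 mm inside, rim 14 mm above the table, floor 4 mm above the table. Origin: centre of the underside, at table height, z up.
- tape_roll: Bystander: roll of paper tape lying flat, ring 66 mm outside diameter, 44 mm hole, 24 mm tall, loose. Origin: centre of the underside. It stands among the things to be sorted and stays where it is.
- steel_block: Bystander: plain steel block 50 x 40 mm, 30 mm tall, 450 g, loose. Origin: centre of the underside. It stands among the things to be sorted and stays where it is. All other items on the table (paper stacks, paper trays, pen pot, stapler, trimmer, phone, ruler, cards) are fixed and lie outside the area of the stamps and trays, the tallest within reach of the sorting 75 mm.

How it is judged:
At the end, for the whole second after the job is handed in: Each round stamp in its own square bay, each oblong stamp in its own oblong bay (16 to 18 mm of the bay centre), the tin in the dish (18 mm of centre); all five standing on the floor of their places (underside 1 to 8 mm above the tray's), upright within 0.12 rad, released, at rest (below 0.02 m/s) (((y of round_a in the frame of square_bays between 0.019 and 0.051 m and x of round_a in the frame of square_bays between -0.016 and 0.016 m and z of round_a in the frame of square_bays between 0.001 and 0.008 m and y of round_b in the frame of square_bays between -0.051 and -0.019 m and x of round_b in the frame of square_bays between -0.016 and 0.016 m and z of round_b in the frame of square_bays between 0.001 and 0.008 m) or (y of round_a in the frame of square_bays between -0.051 and -0.019 m and x of round_a in the frame of square_bays between -0.016 and 0.016 m and z of round_a in the frame of square_bays between 0.001 and 0.008 m and y of round_b in the frame of square_bays between 0.019 and 0.051 m and x of round_b in the frame of square_bays between -0.016 and 0.016 m and z of round_b in the frame of square_bays between 0.001 and 0.008 m)) and ((y of oblong_a in the frame of oblong_bays between 0.027 and 0.063 m and x of oblong_a in the frame of oblong_bays between -0.018 and 0.018 m and z of oblong_a in the frame of oblong_bays between 0.001 and 0.008 m and y of oblong_b in the frame of oblong_bays between -0.063 and -0.027 m and x of oblong_b in the frame of oblong_bays between -0.018 and 0.018 m and z of oblong_b in the frame of oblong_bays between 0.001 and 0.008 m) or (y of oblong_a in the frame of oblong_bays between -0.063 and -0.027 m and x of oblong_a in the frame of oblong_bays between -0.018 and 0.018 m and z of oblong_a in the frame of oblong_bays between 0.001 and 0.008 m and y of oblong_b in the frame of oblong_bays between 0.027 and 0.063 m and x of oblong_b in the frame of oblong_bays between -0.018 and 0.018 m and z of oblong_b in the frame of oblong_bays between 0.001 and 0.008 m)) and horizontal distance between tin and round_dish below 0.018 m and z of tin in the frame of round_dish between 0.001 and 0.008 m and angle between each of round_a, round_b, oblong_a, oblong_b, tin's own z axis and vertical below 0.12 rad and linear speed of each of round_a, round_b, oblong_a, oblong_b, tin below 0.02 m/s); the robot touches nothing.
It fails at once if the tape roll is disturbed (moved more than 20 mm) (distance of tape_roll from where it was at the start of the episode above 0.02 m).
It fails at once if the steel block is disturbed (moved more than 20 mm) (distance of steel_block from where it was at the start of the episode above 0.02 m).
It fails at once if a stamp or the tin is tipped over (more than 0.8 rad) (angle between any of round_a, round_b, oblong_a, oblong_b, tin's own z axis and vertical above 0.8 rad).
It also fails if it takes over 102 s, if anything falls off the work surface, if the arm or the gripper's body presses on something with over 40 N, if the wrist force passes 120 N, or if a joint passes its speed limit or range.

## Working session

There is one attempt and no reset: what is moved stays moved. The work goes in short steps, Python scripts to look and compute and a tool call to move; the robot and the scene stay as the last step left them, time stands still between calls to the robot, and variables do not carry over. Pictures are saved under pics/ and viewed, and the job is handed in when it is done.

Besides the shell and the picture viewer there is one more tool, called after "Request:" in YAML: its name, and indented under it one key for each argument. step_arm: Moves the arm, as the interface text tells. Its arguments: {"type":"object","properties":{"plan":{"type":"array","items":{"type":"array"}}},"required":["plan"]}

```bash
mkdir -p pics; python3 - <<'E'
from station import env
import cv2
s=env.read_state(); print(s)
for n in("top","scene"):
    cv2.imwrite(f"pics/{n}0.png",env.read_camera(n)); print(env.camera_params(n))
print(env.camera_params("wrist"))
E
```

```text
{'time_s': 0.0, 'joints': array([-1.31105449e+00,  3.59481529e-01,  1.51139886e+00, -9.49505551e-06,
        1.27247256e+00, -1.15099522e-01]), 'qd': array([-0.00027449, -0.00191545,  0.00192425, -0.00019495,  0.00026255,
       -0.00077601]), 'joint_torque': array([ 1.63149991e-03, -5.15366471e+01, -2.70724422e+01,  6.76483219e-02,
        3.47961404e-02, -1.29887044e-04]), 'tool_pos': array([ 0.21950352, -0.55773561,  0.24383629]), 'eef_rot': array([-3.08485225e+00, -5.85035702e-01,  2.13893935e-04]), 'force': array([-0.63573345,  0.33042214,  0.21320294]), 'ft_torque': array([-0.03309414,  0.02549524, -0.02691727]), 'finger_gap': 0.08801588890231518}
{'K': array([[505.02676972,   0.        , 313.84084542],
       [  0.        , 505.02676972, 243.19614142],
       [  0.        ,   0.        ,   1.        ]]), 'R': array([[-0.01330357, -0.99965748,  0.0225376 ],
       [-0.99156757,  0.01028346, -0.12918202],
       [ 0.12890601, -0.02406614, -0.99136475]]), 't': array([-0.0067044 ,  0.52742429,  0.8900041 ])}
{'K': array([[472.4315502 ,   0.        , 324.91803963],
       [  0.        , 472.4315502 , 243.51142265],
       [  0.        ,   0.        ,   1.        ]]), 'R': array([[ 0.8095177 ,  0.58709358,  0.00149283],
       [ 0.44697457, -0.61466113, -0.64992725],
       [-0.38065053,  0.52679487, -0.75999496]]), 't': array([-0.44298013, -0.22019031,  1.21405522])}
{'K': array([[337.03438164,   0.        , 322.42215075],
       [  0.        , 337.03438164, 243.99409287],
       [  0.        ,   0.        ,   1.        ]]), 'tool_from_camera': array([[ 2.00336840e-04, -9.65134585e-01, -2.61754069e-01,
         7.26816361e-02],
       [ 9.99999289e-01,  5.01064424e-04, -1.08215283e-03,
        -8.74223122e-05],
       [ 1.17557878e-03, -2.61753666e-01,  9.65133999e-01,
        -1.39495197e-01],
       [ 0.00000000e+00,  0.00000000e+00,  0.00000000e+00,
         1.00000000e+00]])}
```

View pics/top0.png

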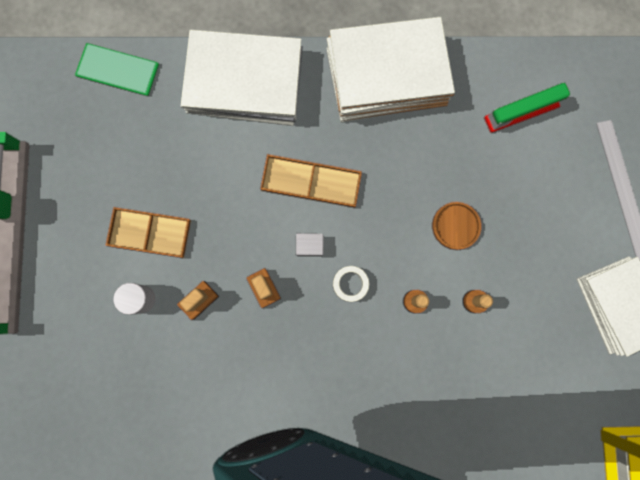

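View pics/scene0.png

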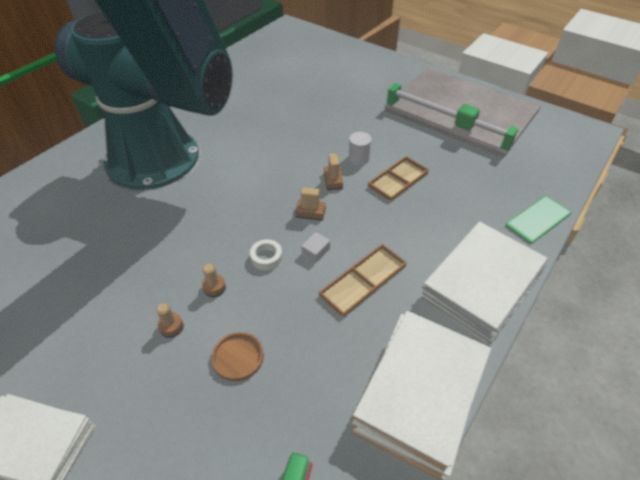

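The top view shows the whole layout: oblong-bay tray at ~(312,181), square-bay tray at (149,232), dish (457,226), tin (130,298), oblong stamps (198,300) and (264,288), round stamps (416,301) and (478,301), tape (351,284) and block (310,244). Next I enlarge it.

```bash
python3 - <<'E'
import cv2
im=cv2.imread("pics/top0.png")
cv2.imwrite("pics/cA.png",cv2.resize(im[195:330,90:290],None,fx=4,fy=4,interpolation=cv2.INTER_CUBIC))
cv2.imwrite("pics/cB.png",cv2.resize(im[145:325,250:505],None,fx=3.1,fy=3.1,interpolation=cv2.INTER_CUBIC))
E
```

```text
(no output)
```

View pics/cA.png

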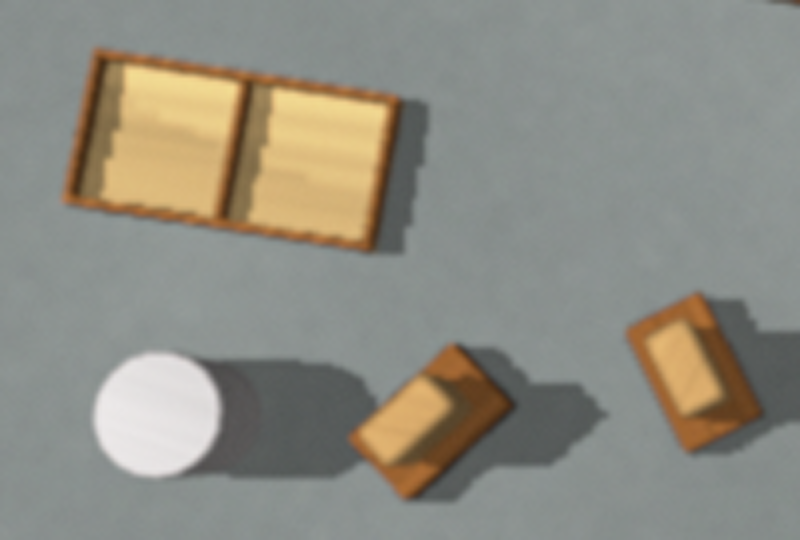

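View pics/cB.png

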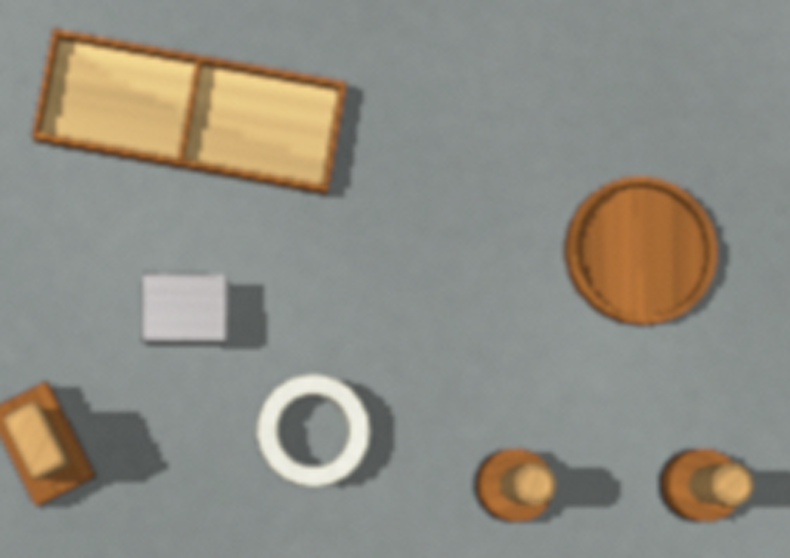

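```bash
cat > h.py <<'E'
import numpy as np, cv2, json
from scipy.spatial.transform import Rotation as Ro
from station import env
def unproj(cam,uv,z):
    p=env.camera_params(cam); d=np.linalg.inv(p["K"])@[uv[0],uv[1],1]
    c=-p["R"].T@p["t"]; d=p["R"].T@d
    return c+d*((z-c[2])/d[2])
def wunproj(s,uv,z):
    p=env.camera_params("wrist"); T=p["tool_from_camera"]; R=Ro.from_rotvec(s["eef_rot"]).as_matrix()
    d=R@T[:3,:3]@np.linalg.inv(p["K"])@[uv[0],uv[1],1]; c=R@T[:3,3]+s["tool_pos"]
    return c+d*((z-c[2])/d[2])
def yaw(s):  # direction of tool x in world (deg)
    R=Ro.from_rotvec(s["eef_rot"]).as_matrix(); return np.degrees(np.arctan2(R[1,0],R[0,0]))
def jaw(s):
    R=Ro.from_rotvec(s["eef_rot"]).as_matrix(); return np.degrees(np.arctan2(R[1,1],R[0,1]))
def go(x,y,z,jawdeg=None):
    """shift (mm) in tool axes and turn to reach world xyz, tool down, jaw direction modulo 180"""
    s=env.read_state(); R=Ro.from_rotvec(s["eef_rot"]).as_matrix()
    sh=R.T@(np.array([x,y,z])-s["tool_pos"])*1000
    j=jaw(s) if jawdeg is None else jawdeg
    best=None
    for k in (0,180,-180,360,-360):
        a=np.radians(j+k); yv=np.array([np.cos(a),np.sin(a),0]); zv=np.array([0,0,-1.]); xv=np.cross(yv,zv)
        w=Ro.from_matrix(R.T@np.column_stack([xv,yv,zv])).as_rotvec()
        if best is None or np.linalg.norm(w)<np.linalg.norm(best)-1e-6: best=w
    print("t=%.2f pos"%s["time_s"],np.round(s["tool_pos"],4),"jaw %.1f"%jaw(s),"gap %.4f"%s["finger_gap"],"q6 %.2f"%s["joints"][5])
    print("SHIFT",np.round(sh,1),"TURN",np.round(best,3),"dist",np.round(np.linalg.norm(sh)),"deg",np.round(np.degrees(np.linalg.norm(best)),1))
E
python3 - <<'E'
from h import *
A=lambda x,y:(90+(x+.5)/4-.5,195+(y+.5)/4-.5)
B=lambda x,y:(250+(x+.5)/3.1-.5,145+(y+.5)/3.1-.5)
def P(n,uvs,z):
    p=np.array([unproj("top",u,z)[:2] for u in uvs]); print(n,np.round(p,4).tolist(),"mean",np.round(p.mean(0),4)); return p
def ang(a,b): d=b-a; return round(float(np.degrees(np.arctan2(d[1],d[0]))),1)
p=P("sq",[A(98,50),A(400,97),A(373,250),A(66,203)],.016);print(ang(p[1],p[0]),ang(p[2],p[3]),ang(p[2],p[1]),ang(p[3],p[0]))
p=P("obl",[B(55,30),B(346,82),B(327,192),B(35,139)],.016);print(ang(p[1],p[0]),ang(p[2],p[3]),ang(p[2],p[1]),ang(p[3],p[0]))
P("tin",[A(157,413)],.064)
p=P("o1foot",[A(457,344),A(514,404),A(407,499),A(350,437)],.02);print(ang(p[0],p[3]),ang(p[1],p[2]))
P("o1h",[A(425,375),A(455,403),A(388,465),A(357,437)],.07)
p=P("o2foot",[A(700,293),A(763,412),A(690,453),A(628,332)],.02);print(ang(p[0],p[1]),ang(p[3],p[2]))
P("o2h",[A(683,318),A(725,395),A(690,415),A(645,340)],.07)
P("block",[B(185,308)],.03);P("tape",[B(314,430)],.024);P("dish",[B(642,251)],.014)
P("r1f",[B(513,485)],.011);P("r1h",[B(534,484)],.07);P("r2f",[B(699,485)],.011);P("r2h",[B(731,484)],.07)
E
```

```text
sq [[0.6015, 0.3587], [0.5779, 0.2181], [0.5062, 0.2292], [0.5296, 0.3707]] mean [0.5538 0.2942]
80.5 80.6 -8.8 -9.5
obl [[0.7014, 0.0729], [0.6673, -0.1057], [0.5986, -0.0923], [0.633, 0.0851]] mean [ 0.6501 -0.01  ]
79.2 79.0 -11.0 -10.2
tin [[0.4313, 0.3095]] mean [0.4313 0.3095]
o1foot [[0.4621, 0.1891], [0.4344, 0.1628], [0.3922, 0.2106], [0.4204, 0.2369]] mean [0.4273 0.1999]
131.1 131.4
o1h [[0.446, 0.193], [0.4338, 0.1799], [0.4076, 0.2082], [0.4197, 0.2217]] mean [0.4268 0.2007]
o2foot [[0.4842, 0.078], [0.4293, 0.0493], [0.4112, 0.0826], [0.4667, 0.111]] mean [0.4479 0.0803]
-152.4 -152.9
o2h [[0.4693, 0.0817], [0.4357, 0.0636], [0.4273, 0.0787], [0.46, 0.0982]] mean [0.4481 0.0805]
block [[0.5264, -0.0048]] mean [ 0.5264 -0.0048]
tape [[0.4536, -0.0803]] mean [ 0.4536 -0.0803]
dish [[0.5606, -0.2843]] mean [ 0.5606 -0.2843]
r1f [[0.4199, -0.2003]] mean [ 0.4199 -0.2003]
r1h [[0.4196, -0.199]] mean [ 0.4196 -0.199 ]
r2f [[0.4185, -0.3125]] mean [ 0.4185 -0.3125]
r2h [[0.4181, -0.3105]] mean [ 0.4181 -0.3105]
```

```bash
cat >> h.py <<'E'
def plan(*wps, start=None):
    """wps (x,y,z,jaw): prints shift/turn for each from pose now"""
    for w in wps: go(*w)
E
python3 - <<'E'
from h import *
plan((.42,-.25,.2,None),(.448,.080,.15,-62.6),(.448,.080,.054,-62.6))
E
```

```text
t=0.10 pos [ 0.2195 -0.5578  0.2439] jaw -68.5 gap 0.0881 q6 -0.12
SHIFT [ 299.3 -213.    44.3] TURN [-0.002 -0.    -0.   ] dist 370.0 deg 0.1
t=0.10 pos [ 0.2195 -0.5578  0.2439] jaw -68.5 gap 0.0881 q6 -0.12
SHIFT [ 446.1 -509.7   94.8] TURN [-0.002 -0.    -0.103] dist 684.0 deg 5.9
t=0.10 pos [ 0.2195 -0.5578  0.2439] jaw -68.5 gap 0.0881 q6 -0.12
SHIFT [ 446.1 -509.6  190.8] TURN [-0.002 -0.    -0.103] dist 704.0 deg 5.9
```

Request:
step_arm:
  plan:
    - [0.6,[37,-26,5],[0,0,0]]
    - [0.6,[75,-53,11],[0,0,0]]
    - [0.6,[112,-80,16],[0,0,0]]
    - [0.6,[150,-106,22],[0,0,0]]
    - [0.6,[187,-133,28],[0,0,-0.03]]
    - [0.6,[225,-160,33],[0,0,-0.05]]
    - [0.6,[262,-186,38],[0,0,-0.08]]
    - [0.6,[299,-213,44],[0,0,-0.1]]

```text
time_s: 0.9
tool_pos: [0.4204, -0.2484, 0.2001]
eef_rot: [-3.052, -0.74, -0.0]
force: [0.9, 0.3, -0.2]
finger_gap: 0.0526
```

```bash
python3 - <<'E'
from h import *
print(env.read_state()["joints"])
plan((.448,.080,.15,-62.6),(.448,.080,.054,-62.6))
E
```

```text
[-6.75946354e-01  2.49063551e-01  1.80047349e+00  1.11279864e-03
  1.09329119e+00  4.18692436e-01]
t=0.90 pos [ 0.4204 -0.2484  0.2001] jaw -62.7 gap 0.0526 q6 0.42
SHIFT [ 174.9 -279.2   50.6] TURN [-0.002 -0.    -0.003] dist 333.0 deg 0.2
t=0.90 pos [ 0.4204 -0.2484  0.2001] jaw -62.7 gap 0.0526 q6 0.42
SHIFT [ 174.8 -279.1  146.6] TURN [-0.002 -0.    -0.003] dist 360.0 deg 0.2
```

Request:
step_arm:
  plan:
    - [0.6,[24,-38,6],[0,0,0]]
    - [0.6,[48,-76,13],[0,0,0]]
    - [0.6,[72,-114,20],[0,0,0]]
    - [0.6,[96,-152,27],[0,0,0]]
    - [0.6,[120,-190,35],[0,0,0]]
    - [0.6,[145,-230,42],[0,0,0]]
    - [0.6,[168,-268,50],[0,0,0]]
    - [0.6,[175,-279,51],[0,0,0]]

```text
time_s: 1.7
tool_pos: [0.4471, 0.0831, 0.1487]
eef_rot: [-3.049, -0.744, 0.003]
force: [-0.5, -0.3, 0.0]
finger_gap: 0.053
```

```bash
python3 - <<'E'
from h import *
s=env.read_state()
cv2.imwrite("pics/w1.png",env.read_camera("wrist"))
plan((.448,.080,.15,-62.6),(.448,.080,.054,-62.6))
p=env.camera_params("wrist");T=p["tool_from_camera"];R=Ro.from_rotvec(s["eef_rot"]).as_matrix()
for X in [(.448,.0803,.07)]:
    c=T[:3,:3].T@(R.T@(np.array(X)-s["tool_pos"])-T[:3,3]); print((p["K"]@c/c[2])[:2])
E
```

```text
t=1.75 pos [0.4476 0.083  0.1489] jaw -62.5 gap 0.0527 q6 1.12
SHIFT [-1.   2.9 -1.1] TURN [-0.003  0.     0.001] dist 3.0 deg 0.2
t=1.75 pos [0.4476 0.083  0.1489] jaw -62.5 gap 0.0527 q6 1.12
SHIFT [-1.   3.2 94.9] TURN [-0.003  0.     0.001] dist 95.0 deg 0.2
[327.3350809  263.85490282]
```

View pics/w1.png

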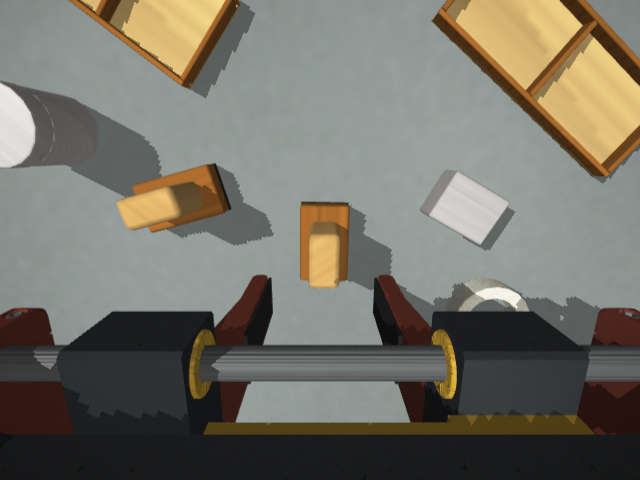

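Wrist picture: the stamp o2 is straight under the open fingers, its handle top spanning (308..341, 222..288), aligned with the jaws.

```bash
python3 - <<'E'
from h import *
s=env.read_state()
for uv in [(311,222),(338,222),(308,286),(341,286),(302,203),(348,203)]: print(uv,wunproj(s,uv,.07 if uv[1]>210 else .022))
E
```

```text
(311, 222) [0.46917738 0.10323524 0.07      ]
(338, 222) [0.47740619 0.08743541 0.07      ]
(308, 286) [0.42783519 0.08455168 0.07      ]
(341, 286) [0.43844672 0.06421957 0.07      ]
(302, 203) [0.47006912 0.11368194 0.022     ]
(348, 203) [0.48690834 0.08133077 0.022     ]
```

Request:
step_arm:
  plan:
    - [0.6,[0,3,15],[0,0,0]]
    - [0.6,[1,3,35],[0,0,0]]
    - [0.6,[1,3,55],[0,0,0]]
    - [0.6,[1,3,72],[0,0,0]]
    - [0.6,[1,3,85],[0,0,0]]
    - [0.6,[1,3,95],[0,0,0]]
    - [0.6,[1,3,95],[0,0,0]]
    - [0,[1,3,95],[0,0,0]]

```text
time_s: 2.55
tool_pos: [0.4499, 0.0805, 0.0541]
eef_rot: [-3.05, -0.744, 0.002]
force: [-0.0, -0.5, -0.7]
finger_gap: 0.0478
```

Request:
step_arm:
  plan:
    - [0,[0,0,0],[0,0,0]]
    - [0,[0,0,0],[0,0,0]]
    - [0,[0,0,0],[0,0,0]]
    - [0,[0,0,0],[0,0,0]]
    - [0,[0,0,0],[0,0,0]]
    - [0,[0,0,-3],[0,0,0]]
    - [0,[0,0,-20],[0,0,0]]
    - [0,[0,0,-45],[0,0,0]]

```text
time_s: 3.35
tool_pos: [0.4486, 0.0803, 0.0986]
eef_rot: [-3.049, -0.744, 0.007]
force: [-0.1, 0.5, -2.0]
finger_gap: 0.0216
```

```bash
python3 - <<'E'
from h import *
plan((.6405,-.055,.12,-10.9),(.6405,-.055,.061,-10.9))
E
```

```text
t=3.35 pos [0.4486 0.0803 0.0986] jaw -62.6 gap 0.0216 q6 1.11
SHIFT [107.9 208.3 -22.7] TURN [-0.006  0.002 -0.902] dist 236.0 deg 51.7
t=3.35 pos [0.4486 0.0803 0.0986] jaw -62.6 gap 0.0216 q6 1.11
SHIFT [108.1 208.6  36.3] TURN [-0.006  0.002 -0.902] dist 238.0 deg 51.7
```

Request:
step_arm:
  plan:
    - [0,[8,15,-20],[0,0,-0.11]]
    - [0,[25,48,-23],[0,0,-0.24]]
    - [0,[45,86,-23],[0,0,-0.37]]
    - [0,[65,124,-23],[0,0,-0.5]]
    - [0,[82,158,-23],[0,0,-0.63]]
    - [0,[96,185,-23],[0,0,-0.76]]
    - [0,[105,203,-23],[0,0,-0.87]]
    - [0,[108,208,-23],[0,0,-0.9]]

```text
time_s: 4.15
tool_pos: [0.6425, -0.0566, 0.12]
eef_rot: [-2.419, -1.999, 0.003]
force: [0.3, 1.2, -1.2]
finger_gap: 0.0216
```

```bash
python3 - <<'E'
from h import *
s=env.read_state()
cv2.imwrite("pics/w2.png",env.read_camera("wrist"))
plan((.6405,-.055,.061,-10.9))
E
```

```text
t=4.20 pos [ 0.6423 -0.0563  0.1199] jaw -10.9 gap 0.0218 q6 -0.00
SHIFT [ 0.9 -1.8 58.9] TURN [-0.004 -0.001  0.   ] dist 59.0 deg 0.2
```

View pics/w2.png

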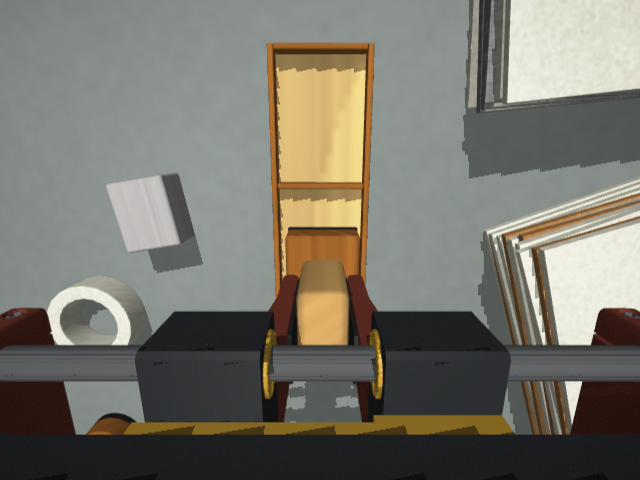

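The wrist view shows the stamp held straight, laterally centred over the near bay (foot edge row 230, partition row 185). I check the lengthwise position.

```bash
python3 - <<'E'
from h import *
s=env.read_state()
u=np.array([np.cos(np.radians(79.1)),np.sin(np.radians(79.1))]); v=np.array([u[1],-u[0]])
for uv,z in [((323,230),.088),((323,185),.016),((321,45),.016),((270,120),.016),((371,120),.016),((287,232),.088),((359,232),.088)]:
    p=wunproj(s,uv,z); d=p[:2]-[.650,-.010]; print(uv,np.round(p,4),"tray y %.4f x %.4f"%(d@u,d@v))
d=s["tool_pos"][:2]-[.650,-.010];print(d@u,d@v)
E
```

```text
(323, 230) [ 0.6497 -0.0238  0.088 ] tray y -0.0136 x 0.0023
(323, 185) [ 0.6526 -0.0073  0.016 ] tray y 0.0031 x 0.0020
(321, 45) [0.6682 0.0807 0.016 ] tray y 0.0925 x 0.0007
(270, 120) [0.6254 0.0425 0.016 ] tray y 0.0469 x -0.0341
(371, 120) [0.6929 0.0295 0.016 ] tray y 0.0469 x 0.0347
(287, 232) [ 0.631  -0.0213  0.088 ] tray y -0.0147 x -0.0165
(359, 232) [ 0.668  -0.0283  0.088 ] tray y -0.0146 x 0.0211
-0.04696466788642378 0.001191310793495996
```

Request:
step_arm:
  plan:
    - [0,[2,-1,15],[0,0,0]]
    - [0,[2,-1,32],[0,0,0]]
    - [0,[2,-1,46],[0,0,0]]
    - [0,[2,-1,55],[0,0,0]]
    - [0,[2,-1,60],[0,0,0]]
    - [0,[2,-1,61],[0,0,0]]
    - [0,[2,-1,61],[0,0,0]]
    - [0.5,[2,-1,61],[0,0,0]]

```text
time_s: 5.0
tool_pos: [0.642, -0.0542, 0.0596]
eef_rot: [-2.42, -1.999, 0.002]
force: [-0.5, 0.2, -0.3]
finger_gap: 0.0265
```

Request:
step_arm:
  plan:
    - [0.5,[0,0,0],[0,0,0]]
    - [0.5,[0,0,0],[0,0,0]]
    - [0.5,[0,0,0],[0,0,0]]
    - [0.6,[0,0,-12],[0,0,0]]
    - [0.6,[0,0,-35],[0,0,0]]
    - [0.6,[0,0,-65],[0,0,0]]
    - [0.6,[0,0,-90],[0,0,0]]
    - [0.6,[0,0,-90],[0,0,0]]

```text
time_s: 5.8
tool_pos: [0.6452, -0.0548, 0.1544]
eef_rot: [2.42, 1.998, 0.006]
force: [-0.6, -0.8, 0.0]
finger_gap: 0.0528
```

```bash
python3 - <<'E'
from h import *
s=env.read_state()
cv2.imwrite("pics/w3.png",env.read_camera("wrist"))
plan((.427,.2005,.15,41.3))
E
```

```text
t=5.85 pos [ 0.6439 -0.0546  0.1522] jaw -10.9 gap 0.0523 q6 -0.00
SHIFT [ 209.5 -261.2    1.8] TURN [ 0.002  0.    -0.911] dist 335.0 deg 52.2
```

View pics/w3.png

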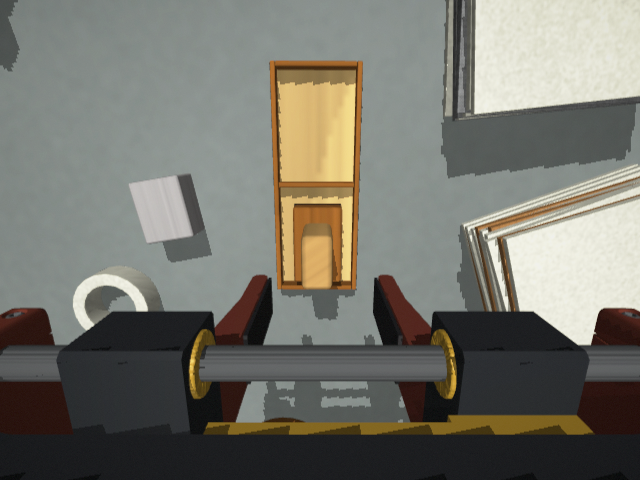

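The stamp stands flat inside the near oblong bay (foot rows 205–282, between partition 185 and end wall 288). Next, the other oblong stamp.

Request:
step_arm:
  plan:
    - [0.6,[15,-18,0],[0,0,-0.12]]
    - [0.6,[44,-55,0],[0,0,-0.25]]
    - [0.6,[75,-93,0],[0,0,-0.38]]
    - [0.6,[106,-132,0],[0,0,-0.51]]
    - [0.6,[137,-171,0],[0,0,-0.64]]
    - [0.6,[168,-210,1],[0,0,-0.77]]
    - [0.6,[197,-246,1],[0,0,-0.89]]
    - [0.6,[209,-261,2],[0,0,-0.91]]

```text
time_s: 6.65
tool_pos: [0.4226, 0.2016, 0.1486]
eef_rot: [-1.288, -2.863, 0.002]
force: [0.6, -0.3, 0.3]
finger_gap: 0.0526
```

```bash
python3 - <<'E'
from h import *
s=env.read_state()
cv2.imwrite("pics/w4.png",env.read_camera("wrist"))
plan((.427,.2005,.054,41.3))
E
```

```text
t=6.70 pos [0.4216 0.2023 0.1485] jaw 41.5 gap 0.0529 q6 -0.43
SHIFT [-5.2  3.  94.4] TURN [-0.002 -0.002  0.004] dist 95.0 deg 0.3
```

View pics/w4.png

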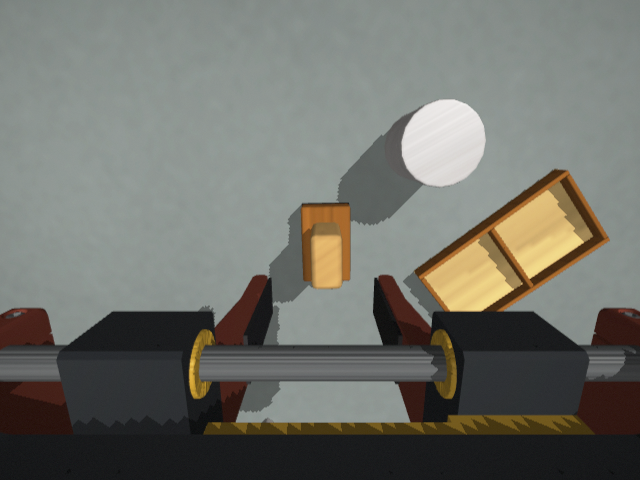

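The stamp lies centred between the jaws (handle top cols 312–342), so the 3 mm y shift agrees; descending.

Request:
step_arm:
  plan:
    - [0.6,[-3,3,20],[0,0,0]]
    - [0.6,[-4,3,45],[0,0,0]]
    - [0.6,[-4,3,70],[0,0,0]]
    - [0.6,[-4,3,88],[0,0,0]]
    - [0.6,[-4,3,94],[0,0,0]]
    - [0,[-4,3,94],[0,0,0]]
    - [0,[-4,3,94],[0,0,0]]
    - [0,[-4,3,94],[0,0,0]]

```text
time_s: 7.5
tool_pos: [0.4269, 0.2015, 0.0552]
eef_rot: [-1.289, -2.863, 0.0]
force: [1.1, 0.3, -0.1]
finger_gap: 0.0325
```

Request:
step_arm:
  plan:
    - [0,[0,0,0],[0,0,0]]
    - [0,[0,0,0],[0,0,0]]
    - [0,[0,0,0],[0,0,0]]
    - [0,[0,0,0],[0,0,0]]
    - [0,[0,0,-5],[0,0,0]]
    - [0,[0,0,-25],[0,0,0]]
    - [0,[0,0,-50],[0,0,0]]
    - [0,[0,0,-65],[0,0,0]]

```text
time_s: 8.3
tool_pos: [0.4274, 0.2016, 0.1217]
eef_rot: [-1.29, -2.864, -0.001]
force: [0.4, -0.5, -1.4]
finger_gap: 0.0217
```

```bash
python3 - <<'E'
from h import *
plan((.6595,.036,.12,-10.9),(.6595,.036,.061,-10.9))
E
```

```text
t=8.30 pos [0.4274 0.2016 0.1217] jaw 41.5 gap 0.0217 q6 -0.43
SHIFT [-277.8   64.1    1.4] TURN [-0.    -0.001  0.915] dist 285.0 deg 52.4
t=8.30 pos [0.4274 0.2016 0.1217] jaw 41.5 gap 0.0217 q6 -0.43
SHIFT [-277.9   64.    60.4] TURN [-0.    -0.001  0.915] dist 291.0 deg 52.4
```

Request:
step_arm:
  plan:
    - [0,[-18,4,0],[0,0,0.11]]
    - [0,[-55,13,0],[0,0,0.24]]
    - [0,[-100,23,0],[0,0,0.38]]
    - [0,[-145,33,0],[0,0,0.52]]
    - [0,[-190,44,0],[0,0,0.66]]
    - [0,[-232,53,0],[0,0,0.79]]
    - [0,[-265,61,1],[0,0,0.89]]
    - [0,[-278,64,1],[0,0,0.915]]

```text
time_s: 9.1
tool_pos: [0.6624, 0.0336, 0.1205]
eef_rot: [2.426, 1.994, 0.002]
force: [-0.8, -0.0, -1.9]
finger_gap: 0.0217
```

```bash
python3 - <<'E'
from h import *
s=env.read_state()
cv2.imwrite("pics/w5.png",env.read_camera("wrist"))
plan((.6595,.036,.060,-10.9))
E
```

```text
t=9.15 pos [0.6627 0.0334 0.1205] jaw -11.1 gap 0.0219 q6 0.14
SHIFT [ 1.9 -3.8 60.5] TURN [ 0.002 -0.001 -0.004] dist 61.0 deg 0.2
```

View pics/w5.png

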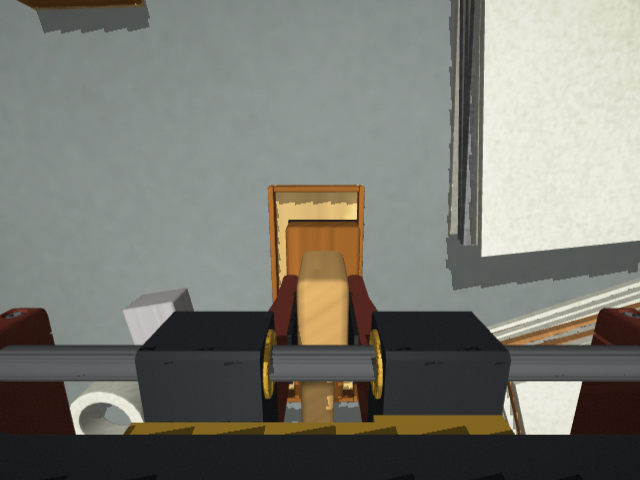

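Foot front (row 222) and end wall (row 186) show it about 4 mm too far out and 4 mm off sideways; I correct both while lowering.

Request:
step_arm:
  plan:
    - [0,[-1,-2,12],[0,0,0]]
    - [0,[-2,-4,28],[0,0,0]]
    - [0,[-2,-4,43],[0,0,0]]
    - [0,[-2,-4,54],[0,0,0]]
    - [0,[-2,-4,60],[0,0,0]]
    - [0,[-2,-4,61],[0,0,0]]
    - [0,[-2,-4,61],[0,0,0]]
    - [0.5,[-2,-4,61],[0,0,0]]

```text
time_s: 9.95
tool_pos: [0.6586, 0.0325, 0.0596]
eef_rot: [2.424, 1.996, 0.004]
force: [-0.6, -1.2, -0.5]
finger_gap: 0.0268
```

Request:
step_arm:
  plan:
    - [0.5,[0,0,0],[0,0,0]]
    - [0.5,[0,0,0],[0,0,0]]
    - [0.5,[0,0,0],[0,0,0]]
    - [0.6,[0,0,-12],[0,0,0]]
    - [0.8,[0,0,-35],[0,0,0]]
    - [0.95,[0,0,-65],[0,0,0]]
    - [0.95,[0,0,-90],[0,0,0]]
    - [0.95,[0,0,-90],[0,0,0]]

```text
time_s: 10.75
tool_pos: [0.6614, 0.0324, 0.1545]
eef_rot: [2.42, 1.992, 0.013]
force: [-0.1, 0.3, 0.1]
finger_gap: 0.0808
```

```bash
python3 - <<'E'
from h import *
s=env.read_state()
cv2.imwrite("pics/w6.png",env.read_camera("wrist"))
cv2.imwrite("pics/top1.png",env.read_camera("top"))
plan((.431,.3095,.15,None),(.431,.3095,.15,30))
E
```

```text
t=10.85 pos [0.6588 0.0325 0.1505] jaw -11.1 gap 0.0828 q6 0.14
SHIFT [ 228.1 -276.8   -0.4] TURN [ 0.004 -0.001  0.   ] dist 359.0 deg 0.3
t=10.85 pos [0.6588 0.0325 0.1505] jaw -11.1 gap 0.0828 q6 0.14
SHIFT [ 228.1 -276.8   -0.4] TURN [ 0.004  0.001 -0.717] dist 359.0 deg 41.1
```

View pics/w6.png

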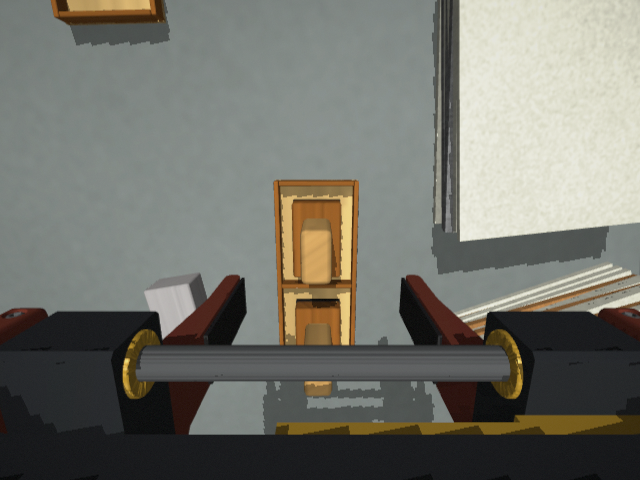

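View pics/top1.png

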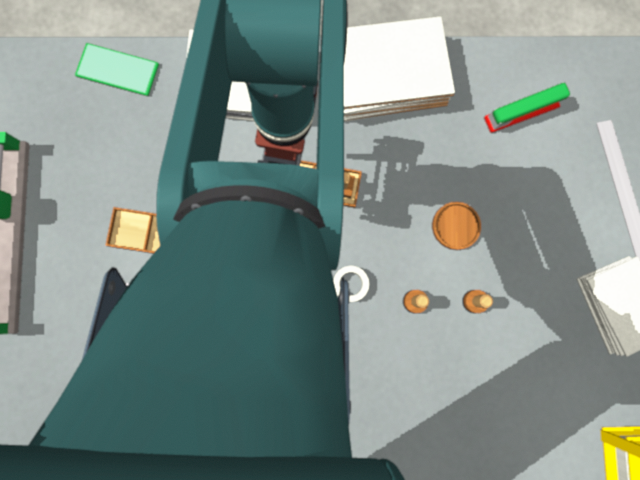

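Both oblong stamps stand within their bays (far foot cols 292–340, rows 200–278). Next, the tin.

Request:
step_arm:
  plan:
    - [0.95,[17,-20,0],[0,0,0]]
    - [0.95,[47,-57,0],[0,0,0]]
    - [0.95,[78,-95,0],[0,0,0]]
    - [0.95,[109,-133,0],[0,0,0]]
    - [0.95,[140,-171,0],[0,0,0]]
    - [0.95,[172,-209,0],[0,0,0]]
    - [0.95,[203,-247,0],[0,0,0]]
    - [0.95,[228,-277,0],[0,0,0]]

```text
time_s: 11.65
tool_pos: [0.4276, 0.3104, 0.1481]
eef_rot: [2.424, 1.996, 0.001]
force: [-0.1, -0.3, 0.1]
finger_gap: 0.0831
```

```bash
python3 - <<'E'
from h import *
s=env.read_state()
cv2.imwrite("pics/w7.png",env.read_camera("wrist"))
plan((.431,.3095,.048,None))
E
```

```text
t=11.70 pos [0.424  0.3135 0.148 ] jaw -11.0 gap 0.0830 q6 0.70
SHIFT [ -2.7   7.7 100. ] TURN [-0.002 -0.    -0.   ] dist 100.0 deg 0.1
```

View pics/w7.png

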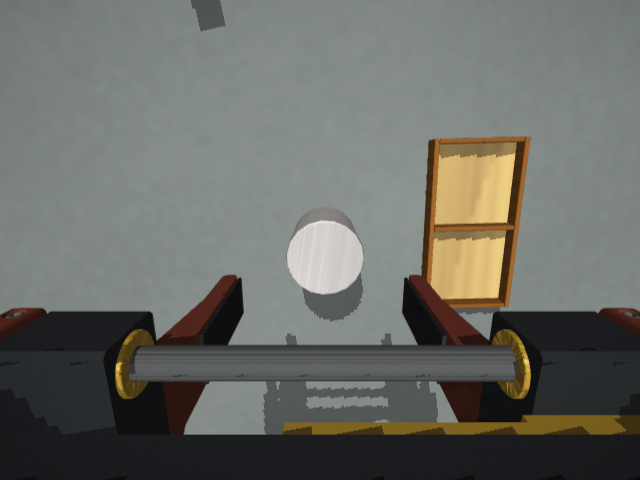

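The tin top is at (325,257), within 2 mm of the jaw centre line, agreeing with the top view.

Request:
step_arm:
  plan:
    - [0.95,[-2,5,15],[0,0,0]]
    - [0.95,[-2,7,38],[0,0,0]]
    - [0.95,[-2,7,65],[0,0,0]]
    - [0.95,[-2,7,88],[0,0,0]]
    - [0.95,[-2,7,99],[0,0,0]]
    - [0,[-2,7,100],[0,0,0]]
    - [0,[-2,7,100],[0,0,0]]
    - [0,[-2,7,100],[0,0,0]]

```text
time_s: 12.5
tool_pos: [0.431, 0.3106, 0.0488]
eef_rot: [-2.423, -1.998, -0.001]
force: [-0.5, 0.7, 0.5]
finger_gap: 0.0631
```

Request:
step_arm:
  plan:
    - [0,[0,0,0],[0,0,0]]
    - [0,[0,0,0],[0,0,0]]
    - [0,[0,0,0],[0,0,0]]
    - [0,[0,0,0],[0,0,0]]
    - [0,[0,0,-5],[0,0,0]]
    - [0,[0,0,-25],[0,0,0]]
    - [0,[0,0,-50],[0,0,0]]
    - [0,[0,0,-70],[0,0,0]]

```text
time_s: 13.3
tool_pos: [0.431, 0.3104, 0.1198]
eef_rot: [-2.423, -1.998, -0.001]
force: [-0.1, -0.2, -2.4]
finger_gap: 0.0543
```

```bash
python3 - <<'E'
from h import *
plan((.50,.0,.14,None),(.5606,-.2843,.12,None),(.50,.0,.14,-60),(.5606,-.2843,.12,-60))
E
```

```text
t=13.30 pos [0.431  0.3104 0.1198] jaw -11.0 gap 0.0543 q6 0.68
SHIFT [-291.5  126.8  -20.6] TURN [-0.    -0.001 -0.   ] dist 319.0 deg 0.1
t=13.30 pos [0.431  0.3104 0.1198] jaw -11.0 gap 0.0543 q6 0.68
SHIFT [-559.1  240.5   -1. ] TURN [-0.    -0.001 -0.   ] dist 609.0 deg 0.1
t=13.30 pos [0.431  0.3104 0.1198] jaw -11.0 gap 0.0543 q6 0.68
SHIFT [-291.5  126.8  -20.6] TURN [-0.001 -0.001  0.856] dist 319.0 deg 49.0
t=13.30 pos [0.431  0.3104 0.1198] jaw -11.0 gap 0.0543 q6 0.68
SHIFT [-559.1  240.5   -1. ] TURN [-0.001 -0.001  0.856] dist 609.0 deg 49.0
```

Request:
step_arm:
  plan:
    - [0,[-15,6,-4],[0,0,0]]
    - [0,[-45,19,-10],[0,0,0]]
    - [0,[-85,37,-15],[0,0,0]]
    - [0,[-127,55,-20],[0,0,0]]
    - [0,[-169,73,-20],[0,0,0]]
    - [0,[-211,91,-20],[0,0,0]]
    - [0,[-252,109,-20],[0,0,0]]
    - [0,[-292,127,-20],[0,0,0]]

```text
time_s: 14.1
tool_pos: [0.4991, -0.0031, 0.1388]
eef_rot: [-2.423, -1.997, 0.001]
force: [0.8, -0.4, -2.3]
finger_gap: 0.0545
```

```bash
python3 - <<'E'
from h import *
plan((.5606,-.2843,.12,None))
E
```

```text
t=14.10 pos [ 0.4991 -0.0031  0.1388] jaw -11.0 gap 0.0545 q6 0.05
SHIFT [-264.3  114.    18.4] TURN [-0.002 -0.001 -0.   ] dist 288.0 deg 0.1
```

Request:
step_arm:
  plan:
    - [0,[-38,16,2],[0,0,0]]
    - [0,[-76,33,5],[0,0,0]]
    - [0,[-114,49,8],[0,0,0]]
    - [0,[-152,66,10],[0,0,0]]
    - [0,[-190,82,13],[0,0,0]]
    - [0,[-225,97,16],[0,0,0]]
    - [0,[-252,109,18],[0,0,0]]
    - [0,[-264,114,18],[0,0,0]]

```text
time_s: 14.9
tool_pos: [0.5599, -0.2873, 0.1192]
eef_rot: [-2.425, -1.994, 0.002]
force: [0.7, 0.5, -2.2]
finger_gap: 0.0544
```

```bash
python3 - <<'E'
from h import *
s=env.read_state()
cv2.imwrite("pics/w8.png",env.read_camera("wrist"))
cv2.imwrite("pics/top2.png",env.read_camera("top"))
plan((.5606,-.2843,.053,None))
E
```

```text
t=15.00 pos [ 0.5599 -0.2858  0.1196] jaw -11.1 gap 0.0545 q6 -0.39
SHIFT [ 1.5  0.5 66.6] TURN [-0.003 -0.001 -0.   ] dist 67.0 deg 0.2
```

View pics/w8.png

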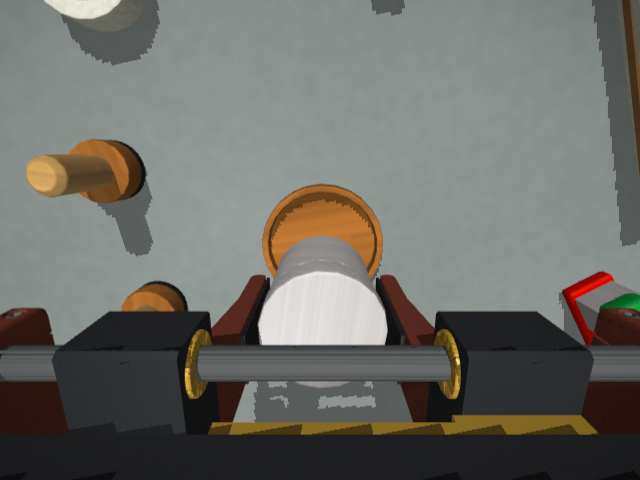

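View pics/top2.png

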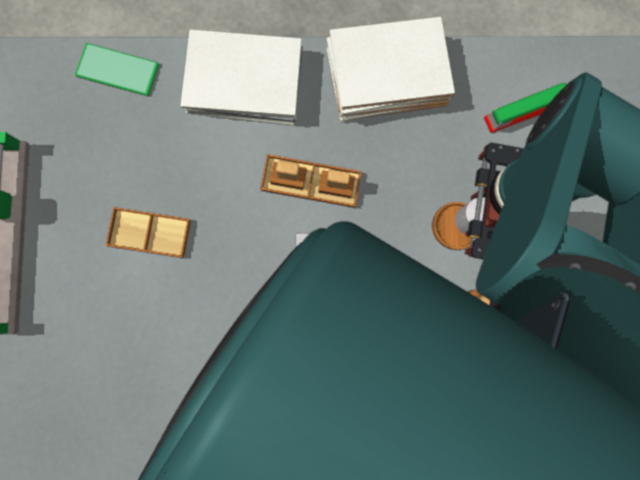

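Dish centred ahead of the held tin, tin in jaws straight; both oblong stamps look well placed from the top. Lowering the tin.

Request:
step_arm:
  plan:
    - [0,[1,0,14],[0,0,0]]
    - [0,[1,0,32],[0,0,0]]
    - [0,[1,0,48],[0,0,0]]
    - [0,[1,0,59],[0,0,0]]
    - [0,[1,0,65],[0,0,0]]
    - [0,[1,0,67],[0,0,0]]
    - [0,[1,0,67],[0,0,0]]
    - [0.9,[1,0,67],[0,0,0]]

```text
time_s: 15.8
tool_pos: [0.5599, -0.2839, 0.053]
eef_rot: [-2.424, -1.995, 0.001]
force: [-0.4, -0.5, 0.7]
finger_gap: 0.0594
```

Request:
step_arm:
  plan:
    - [0.9,[0,0,0],[0,0,0]]
    - [0.9,[0,0,0],[0,0,0]]
    - [0.9,[0,0,0],[0,0,0]]
    - [0.9,[0,0,-12],[0,0,0]]
    - [0.9,[0,0,-35],[0,0,0]]
    - [0.8,[0,0,-65],[0,0,0]]
    - [0.6,[0,0,-95],[0,0,0]]
    - [0.6,[0,0,-97],[0,0,0]]

```text
time_s: 16.6
tool_pos: [0.5627, -0.2857, 0.1551]
eef_rot: [2.421, 1.993, 0.003]
force: [0.8, -1.3, 0.1]
finger_gap: 0.0586
```

```bash
python3 - <<'E'
from h import *
s=env.read_state()
cv2.imwrite("pics/w9.png",env.read_camera("wrist"))
plan((.4185,-.3115,.15,-10))
E
```

```text
t=16.65 pos [ 0.5619 -0.2852  0.1533] jaw -11.1 gap 0.0549 q6 -0.39
SHIFT [ -53.4 -135.6    3. ] TURN [ 0.003  0.001 -0.019] dist 146.0 deg 1.1
```

View pics/w9.png

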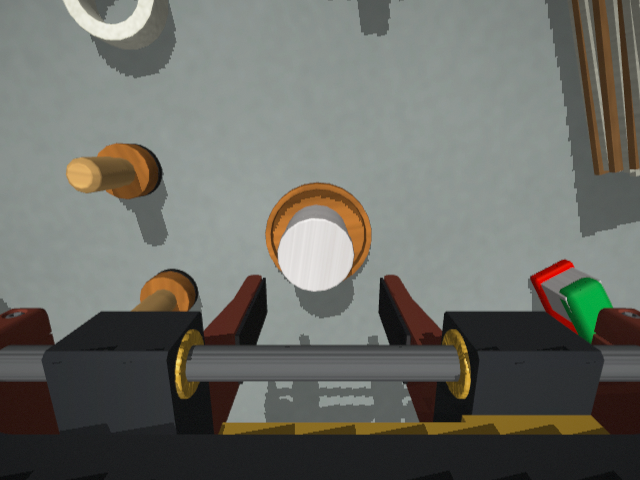

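The tin stands in the dish, top at (316,255), released. Next, the outer round stamp.

Request:
step_arm:
  plan:
    - [0.6,[-8,-20,0],[0,0,0]]
    - [0.6,[-22,-55,1],[0,0,-0.02]]
    - [0.6,[-37,-93,2],[0,0,-0.02]]
    - [0.6,[-48,-122,3],[0,0,-0.02]]
    - [0.6,[-53,-135,3],[0,0,-0.02]]
    - [0.6,[-53,-135,3],[0,0,-0.02]]
    - [0.6,[-53,-135,3],[0,0,-0.02]]
    - [0.6,[-53,-135,3],[0,0,-0.02]]

```text
time_s: 17.45
tool_pos: [0.4208, -0.3115, 0.15]
eef_rot: [2.402, 2.019, 0.002]
force: [-0.6, -0.5, 0.0]
finger_gap: 0.0526
```

```bash
python3 - <<'E'
from h import *
s=env.read_state()
cv2.imwrite("pics/w10.png",env.read_camera("wrist"))
plan((.4185,-.3115,.054,None))
E
```

```text
t=17.50 pos [ 0.4207 -0.3114  0.15  ] jaw -9.9 gap 0.0529 q6 -0.60
SHIFT [-0.3 -2.5 96. ] TURN [ 0.004  0.002 -0.   ] dist 96.0 deg 0.3
```

View pics/w10.png

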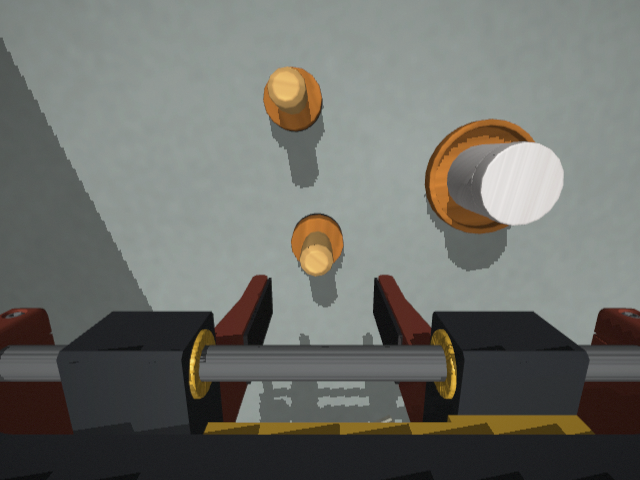

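The stamp's handle top is at (317,260), ~2–3 mm left of the jaw centre, as computed.

Request:
step_arm:
  plan:
    - [0.6,[0,-2,20],[0,0,0]]
    - [0.6,[0,-3,45],[0,0,0]]
    - [0.6,[0,-3,70],[0,0,0]]
    - [0.6,[0,-3,89],[0,0,0]]
    - [0.6,[0,-3,96],[0,0,0]]
    - [0,[0,-3,96],[0,0,0]]
    - [0,[0,-3,96],[0,0,0]]
    - [0,[0,-3,96],[0,0,0]]

```text
time_s: 18.3
tool_pos: [0.419, -0.3117, 0.055]
eef_rot: [2.4, 2.018, 0.002]
force: [-0.7, 0.6, 0.1]
finger_gap: 0.0322
```

Request:
step_arm:
  plan:
    - [0,[0,0,0],[0,0,0]]
    - [0,[0,0,0],[0,0,0]]
    - [0,[0,0,0],[0,0,0]]
    - [0,[0,0,0],[0,0,0]]
    - [0,[0,0,-5],[0,0,0]]
    - [0,[0,0,-25],[0,0,0]]
    - [0,[0,0,-55],[0,0,0]]
    - [0,[0,0,-90],[0,0,0]]

```text
time_s: 19.1
tool_pos: [0.4175, -0.3106, 0.1451]
eef_rot: [2.402, 2.02, 0.002]
force: [0.5, -0.3, -1.3]
finger_gap: 0.0233
```

```bash
python3 - <<'E'
from h import *
plan((.48,.0,.145,-9.5),(.5598,.3287,.13,-9.5))
E
```

```text
t=19.10 pos [ 0.4175 -0.3106  0.1451] jaw -9.9 gap 0.0233 q6 -0.60
SHIFT [ 3.167e+02  8.200e+00 -2.000e-01] TURN [ 0.003  0.001 -0.007] dist 317.0 deg 0.4
t=19.10 pos [ 0.4175 -0.3106  0.1451] jaw -9.9 gap 0.0233 q6 -0.60
SHIFT [654.2  30.4  14.5] TURN [ 0.003  0.001 -0.007] dist 655.0 deg 0.4
```

Request:
step_arm:
  plan:
    - [0,[18,0,0],[0,0,0]]
    - [0,[55,1,0],[0,0,0]]
    - [0,[98,3,0],[0,0,0]]
    - [0,[142,4,0],[0,0,0]]
    - [0,[186,5,0],[0,0,0]]
    - [0,[230,6,0],[0,0,0]]
    - [0,[274,7,0],[0,0,0]]
    - [0,[317,8,0],[0,0,0]]

```text
time_s: 19.9
tool_pos: [0.4787, 0.0028, 0.1441]
eef_rot: [2.403, 2.021, 0.0]
force: [0.8, -0.1, -1.2]
finger_gap: 0.0234
```

```bash
python3 - <<'E'
from h import *
plan((.5598,.3287,.13,-9.5))
E
```

```text
t=19.90 pos [0.4787 0.0028 0.1441] jaw -9.9 gap 0.0234 q6 0.04
SHIFT [335.   24.   13.8] TURN [ 0.002  0.001 -0.006] dist 336.0 deg 0.4
```

Request:
step_arm:
  plan:
    - [0,[44,3,0],[0,0,0]]
    - [0,[88,6,0],[0,0,0]]
    - [0,[132,9,2],[0,0,0]]
    - [0,[176,12,5],[0,0,0]]
    - [0,[220,16,8],[0,0,0]]
    - [0,[264,19,11],[0,0,0]]
    - [0,[306,22,14],[0,0,0]]
    - [0,[334,24,14],[0,0,0]]

```text
time_s: 20.7
tool_pos: [0.5584, 0.3307, 0.1282]
eef_rot: [2.402, 2.023, -0.002]
force: [0.4, 0.3, -0.5]
finger_gap: 0.0234
```

```bash
python3 - <<'E'
from h import *
s=env.read_state()
cv2.imwrite("pics/w11.png",env.read_camera("wrist"))
plan((.5598,.3287,.060,-9.5))
E
```

```text
t=20.75 pos [0.5598 0.3343 0.1286] jaw -9.7 gap 0.0232 q6 0.60
SHIFT [-5.6  0.8 68.6] TURN [ 0.002 -0.002 -0.004] dist 69.0 deg 0.3
```

View pics/w11.png

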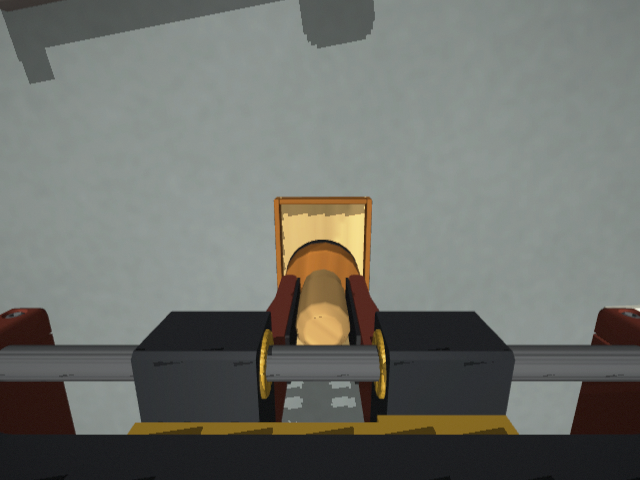

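The stamp is centred across the tray (cols 276–372, stamp at 322). Lowering with the 6 mm lengthwise correction.

Request:
step_arm:
  plan:
    - [0,[-4,1,12],[0,0,0]]
    - [0,[-6,1,30],[0,0,0]]
    - [0,[-6,1,47],[0,0,0]]
    - [0,[-6,1,60],[0,0,0]]
    - [0,[-6,1,67],[0,0,0]]
    - [0,[-6,1,69],[0,0,0]]
    - [0,[-6,1,69],[0,0,0]]
    - [0.5,[-6,1,69],[0,0,0]]

```text
time_s: 21.55
tool_pos: [0.5601, 0.328, 0.0597]
eef_rot: [2.402, 2.024, 0.005]
force: [0.9, -0.6, 0.7]
finger_gap: 0.0286
```

Request:
step_arm:
  plan:
    - [0.5,[0,0,0],[0,0,0]]
    - [0.5,[0,0,0],[0,0,0]]
    - [0.5,[0,0,0],[0,0,0]]
    - [0.6,[0,0,-12],[0,0,0]]
    - [0.6,[0,0,-35],[0,0,0]]
    - [0.6,[0,0,-65],[0,0,0]]
    - [0.6,[0,0,-90],[0,0,0]]
    - [0.6,[0,0,-90],[0,0,0]]

```text
time_s: 22.35
tool_pos: [0.5626, 0.3291, 0.1545]
eef_rot: [2.4, 2.023, 0.017]
force: [1.0, 0.3, 0.1]
finger_gap: 0.0525
```

```bash
python3 - <<'E'
from h import *
s=env.read_state()
cv2.imwrite("pics/w12.png",env.read_camera("wrist"))
plan((.48,.05,.15,-9.5),(.4195,-.2,.15,-9.5))
E
```

```text
t=22.40 pos [0.5614 0.3286 0.1523] jaw -9.8 gap 0.0529 q6 0.59
SHIFT [-288.3  -33.     0.6] TURN [ 0.006 -0.005 -0.004] dist 290.0 deg 0.5
t=22.40 pos [0.5614 0.3286 0.1523] jaw -9.8 gap 0.0529 q6 0.59
SHIFT [-545.   -50.3   -0.7] TURN [ 0.006 -0.005 -0.004] dist 547.0 deg 0.5
```

View pics/w12.png

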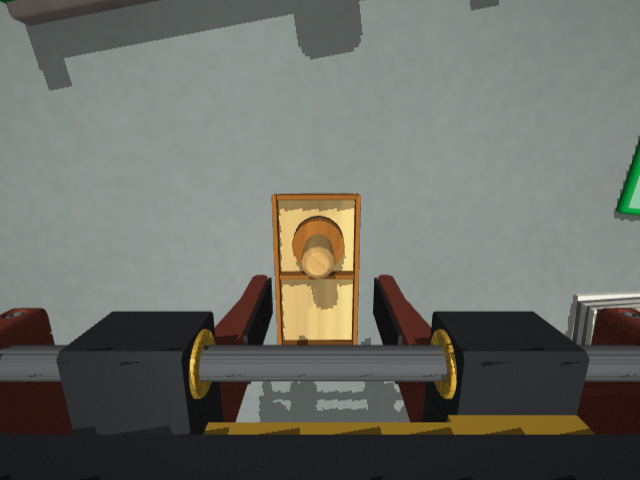

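The first round stamp stands in the far square bay (foot ~(318,242), bay cols 276–358). Going back for the last one.

Request:
step_arm:
  plan:
    - [0.6,[-42,-5,0],[0,0,0]]
    - [0.6,[-86,-10,0],[0,0,0]]
    - [0.6,[-130,-15,0],[0,0,0]]
    - [0.6,[-174,-20,0],[0,0,0]]
    - [0.6,[-218,-25,0],[0,0,0]]
    - [0.6,[-262,-30,0],[0,0,0]]
    - [0.6,[-306,-34,0],[0,0,0]]
    - [0.6,[-350,-37,0],[0,0,0]]

```text
time_s: 23.2
tool_pos: [0.4638, -0.0114, 0.1494]
eef_rot: [2.402, 2.025, 0.01]
force: [0.1, -0.8, -0.8]
finger_gap: 0.0527
```

```bash
python3 - <<'E'
from h import *
plan((.4195,-.2,.15,-9.5))
E
```

```text
t=23.20 pos [ 0.4638 -0.0114  0.1494] jaw -9.7 gap 0.0527 q6 -0.01
SHIFT [-193.4  -11.8   -1.6] TURN [ 0.004 -0.005 -0.004] dist 194.0 deg 0.4
```

Request:
step_arm:
  plan:
    - [0.6,[-44,-3,0],[0,0,0]]
    - [0.6,[-88,-5,0],[0,0,0]]
    - [0.6,[-130,-8,0],[0,0,0]]
    - [0.6,[-165,-10,-1],[0,0,0]]
    - [0.6,[-188,-12,-1],[0,0,0]]
    - [0.6,[-193,-12,-1],[0,0,0]]
    - [0.6,[-193,-12,-1],[0,0,0]]
    - [0.6,[-193,-12,-1],[0.004,-0.005,0]]

```text
time_s: 24.0
tool_pos: [0.4189, -0.1984, 0.1488]
eef_rot: [-2.401, -2.024, 0.0]
force: [0.9, 0.2, 0.4]
finger_gap: 0.053
```

```bash
python3 - <<'E'
from h import *
s=env.read_state()
cv2.imwrite("pics/w13.png",env.read_camera("wrist"))
plan((.4195,-.2,.054,-9.5))
E
```

```text
t=24.05 pos [ 0.4191 -0.1983  0.149 ] jaw -9.7 gap 0.0530 q6 -0.42
SHIFT [-1.7  0.8 95. ] TURN [-0.001 -0.    -0.003] dist 95.0 deg 0.2
```

View pics/w13.png

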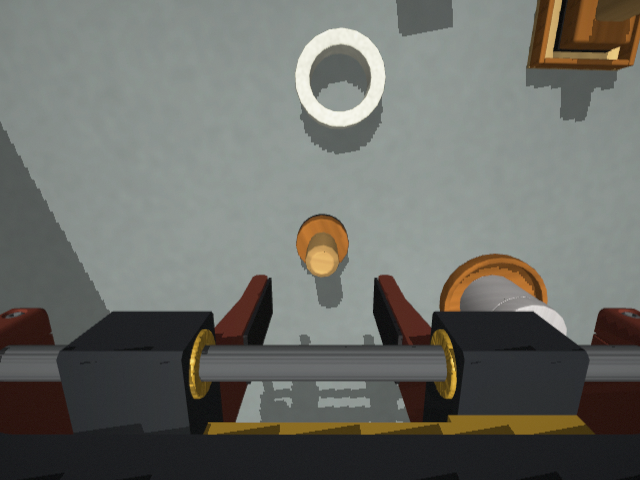

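The last stamp's handle top is at (322,262), right on the jaw centre line.

Request:
step_arm:
  plan:
    - [0.6,[0,0,20],[0,0,0]]
    - [0.6,[0,0,45],[0,0,0]]
    - [0.6,[0,0,70],[0,0,0]]
    - [0.6,[0,0,88],[0,0,0]]
    - [0.6,[0,0,95],[0,0,0]]
    - [0,[0,0,95],[0,0,0]]
    - [0,[0,0,95],[0,0,0]]
    - [0,[0,0,95],[0,0,0]]

```text
time_s: 24.85
tool_pos: [0.4198, -0.1984, 0.0549]
eef_rot: [2.4, 2.026, -0.0]
force: [-0.4, 0.4, 0.2]
finger_gap: 0.0319
```

Request:
step_arm:
  plan:
    - [0,[0,0,0],[0,0,0]]
    - [0,[0,0,0],[0,0,0]]
    - [0,[0,0,0],[0,0,0]]
    - [0,[0,0,0],[0,0,0]]
    - [0,[0,0,-5],[0,0,0]]
    - [0,[0,0,-25],[0,0,0]]
    - [0,[0,0,-52],[0,0,0]]
    - [0,[0,0,-75],[0,0,0]]

```text
time_s: 25.65
tool_pos: [0.4195, -0.1982, 0.1309]
eef_rot: [2.401, 2.026, -0.0]
force: [0.5, 0.1, -0.7]
finger_gap: 0.0232
```

```bash
python3 - <<'E'
from h import *
plan((.48,.03,.13,-9.5),(.548,.2595,.13,-9.5))
E
```

```text
t=25.65 pos [ 0.4195 -0.1982  0.1309] jaw -9.7 gap 0.0232 q6 -0.42
SHIFT [235.1  21.3   0.8] TURN [-0.     0.    -0.003] dist 236.0 deg 0.2
t=25.65 pos [ 0.4195 -0.1982  0.1309] jaw -9.7 gap 0.0232 q6 -0.42
SHIFT [472.8  49.8   0.8] TURN [-0.     0.    -0.003] dist 475.0 deg 0.2
```

Request:
step_arm:
  plan:
    - [0,[12,1,0],[0,0,0]]
    - [0,[38,3,0],[0,0,0]]
    - [0,[70,6,0],[0,0,0]]
    - [0,[103,9,0],[0,0,0]]
    - [0,[136,12,0],[0,0,0]]
    - [0,[169,15,0],[0,0,0]]
    - [0,[202,18,0],[0,0,0]]
    - [0,[235,21,0],[0,0,0]]

```text
time_s: 26.45
tool_pos: [0.4788, 0.0321, 0.1297]
eef_rot: [-2.4, -2.025, 0.002]
force: [-0.1, 0.3, -1.2]
finger_gap: 0.0235
```

```bash
python3 - <<'E'
from h import *
plan((.548,.2595,.13,-9.5))
E
```

```text
t=26.45 pos [0.4788 0.0321 0.1297] jaw -9.7 gap 0.0235 q6 0.09
SHIFT [235.8  30.   -0.4] TURN [-0.002  0.    -0.003] dist 238.0 deg 0.2
```

Request:
step_arm:
  plan:
    - [0,[33,4,0],[0,0,0]]
    - [0,[68,9,0],[0,0,0]]
    - [0,[104,13,0],[0,0,0]]
    - [0,[140,18,0],[0,0,0]]
    - [0,[176,23,0],[0,0,0]]
    - [0,[208,27,0],[0,0,0]]
    - [0,[230,29,0],[0,0,0]]
    - [0,[236,30,0],[0,0,0]]

```text
time_s: 27.25
tool_pos: [0.5474, 0.2623, 0.1283]
eef_rot: [-2.397, -2.028, 0.003]
force: [-0.0, 0.8, -1.0]
finger_gap: 0.0235
```

```bash
python3 - <<'E'
from h import *
s=env.read_state()
cv2.imwrite("pics/w14.png",env.read_camera("wrist"))
plan((.548,.2590,.060,-9.5))
E
```

```text
t=27.30 pos [0.5475 0.2617 0.1284] jaw -9.6 gap 0.0237 q6 0.50
SHIFT [-2.5  1.2 68.4] TURN [-0.003  0.    -0.001] dist 68.0 deg 0.2
```

View pics/w14.png

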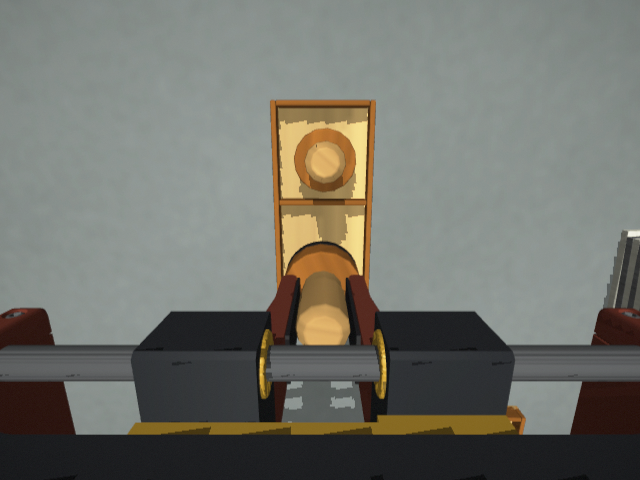

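The held stamp is centred across the tray (322 vs tray 323), with the first stamp well inside its bay at (325,158).

Request:
step_arm:
  plan:
    - [0,[-2,1,12],[0,0,0]]
    - [0,[-2,1,30],[0,0,0]]
    - [0,[-2,1,47],[0,0,0]]
    - [0,[-2,1,60],[0,0,0]]
    - [0,[-2,1,67],[0,0,0]]
    - [0,[-2,1,69],[0,0,0]]
    - [0,[-2,1,69],[0,0,0]]
    - [0.5,[-2,1,69],[0,0,0]]

```text
time_s: 28.1
tool_pos: [0.5481, 0.2592, 0.0595]
eef_rot: [-2.398, -2.027, 0.003]
force: [0.5, 0.1, 0.2]
finger_gap: 0.0282
```

Request:
step_arm:
  plan:
    - [0.5,[0,0,0],[0,0,0]]
    - [0.5,[0,0,0],[0,0,0]]
    - [0.5,[0,0,0],[0,0,0]]
    - [0.6,[0,0,-12],[0,0,0]]
    - [0.6,[0,0,-35],[0,0,0]]
    - [0.6,[0,0,-65],[0,0,0]]
    - [0.6,[0,0,-95],[0,0,0]]
    - [0.6,[0,0,-120],[0,0,0]]

```text
time_s: 28.9
tool_pos: [0.5489, 0.2594, 0.1822]
eef_rot: [-2.398, -2.028, -0.0]
force: [-0.6, 0.2, -0.1]
finger_gap: 0.0529
```

```bash
python3 - <<'E'
from h import *
cv2.imwrite("pics/w15.png",env.read_camera("wrist"))
plan((.5,.45,.25,None))
E
```

```text
t=28.95 pos [0.5511 0.2602 0.1862] jaw -9.6 gap 0.0525 q6 0.49
SHIFT [178.9 -81.6 -63.5] TURN [ 0.005 -0.004  0.   ] dist 207.0 deg 0.3
```

View pics/w15.png

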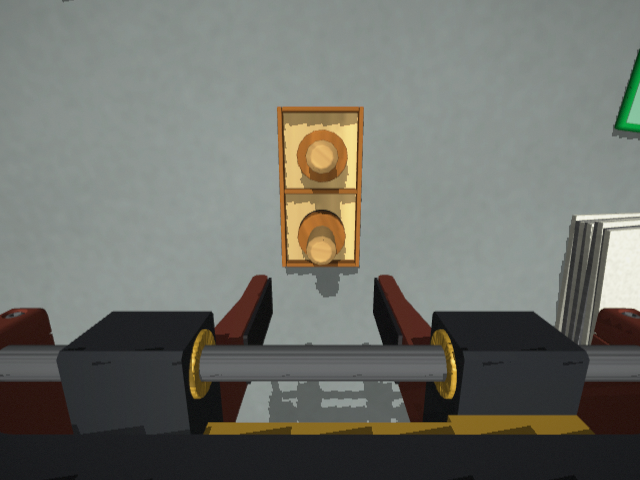

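Both round stamps stand in their bays at (321,155) and (321,232). I move aside for a full top view.

Request:
step_arm:
  plan:
    - [0.6,[20,-10,-20],[0,0,0]]
    - [0.6,[55,-25,-45],[0,0,0]]
    - [0.6,[95,-42,-64],[0,0,0]]
    - [0.6,[135,-61,-64],[0,0,0]]
    - [0.6,[165,-75,-64],[0,0,0]]
    - [0.6,[178,-82,-64],[0,0,0]]
    - [0.6,[178,-82,-64],[0,0,0]]
    - [0.6,[178,-82,-64],[0,0,0]]

```text
time_s: 29.75
tool_pos: [0.4996, 0.4481, 0.2502]
eef_rot: [2.397, 2.027, 0.008]
force: [0.2, -0.8, -1.3]
finger_gap: 0.0524
```

```bash
python3 - <<'E'
from h import *
im=env.read_camera("top")
cv2.imwrite("pics/top3.png",im)
cv2.imwrite("pics/top3c.png",cv2.resize(im[140:330,90:500],None,fx=1.95,fy=1.95,interpolation=cv2.INTER_CUBIC))
s=env.read_camera("scene");cv2.imwrite("pics/scene3.png",s)
print(env.read_state()["tool_pos"])
E
```

```text
[0.49999599 0.44746996 0.25033826]
```

View pics/top3c.png

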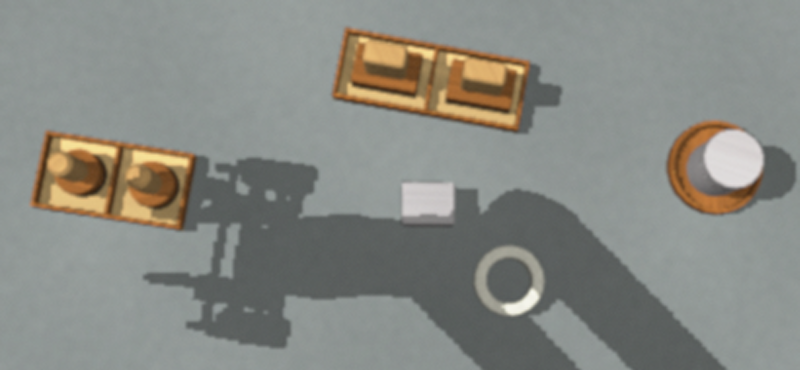

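View pics/scene3.png

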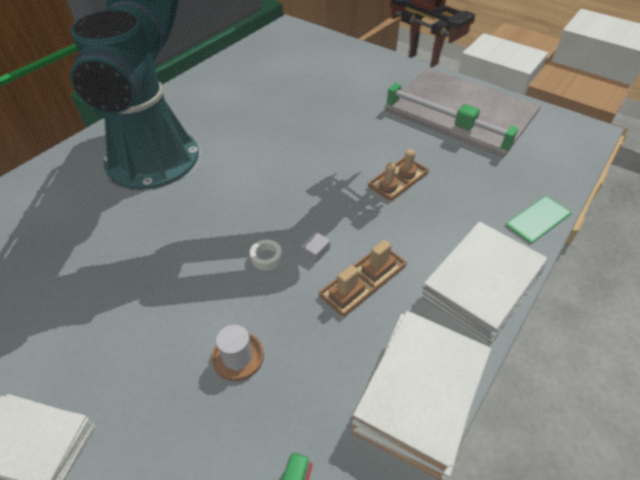

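All five stand upright in their places; the tape roll (508,281) and block (428,202) in the crop look unmoved. I check the numbers.

```bash
python3 - <<'E'
from h import *
C=lambda x,y:(90+(x+.5)/1.95-.5,140+(y+.5)/1.95-.5)
def loc(n,uv,z,c,a):
    u=np.array([np.cos(np.radians(a)),np.sin(np.radians(a))]);v=np.array([u[1],-u[0]]);d=unproj("top",C(*uv),z)[:2]-c
    print(n,"tray x %.1f y %.1f mm"%(d@v*1e3,d@u*1e3))
loc("obl+",(391,53),.074,[.65,-.01],79.1);loc("obl-",(486,71),.074,[.65,-.01],79.1)
loc("rnd+",(60,162),.074,[.554,.2942],80.5);loc("rnd-",(140,174),.074,[.554,.2942],80.5)
loc("tin",(734,158),.068,[.5606,-.2843],90)
loc("tape",(509,281),.024,[.4536,-.0803],90);loc("block",(428,202),.03,[.5264,-.0048],90)
E
```

```text
obl+ tray x 2.4 y 39.4 mm
obl- tray x 1.5 y -49.0 mm
rnd+ tray x 2.3 y 31.5 mm
rnd- tray x 2.7 y -40.8 mm
tin tray x -0.1 y -0.4 mm
tape tray x -0.9 y 0.3 mm
block tray x 1.3 y 0.2 mm
```

```bash
python3 -c "
from station import env
print(env.finish_job())"
```

```text
the job is handed in; nothing more can be done
None
```

All five items are in their places, and I handed the job in at about 30 s of robot time. `finish_job` reports no verdict.

I moved both oblong stamps into the oblong bays first. Then the closed ink tin went into the dish and both round stamps into the square bays. Each was set down, let go of and checked by camera.

The last top-camera check, read by eye and so good to a few mm, gave:

| Item | Sideways offset from centre | Lengthwise offset from centre | Allowed |
|---|---|---|---|
| Oblong stamp, +y bay | 2.4 mm | 5.6 mm | 18 mm |
| Oblong stamp, −y bay | 1.5 mm | 4.0 mm | 18 mm |
| Round stamp, +y bay | 2.3 mm | 3.5 mm | 16 mm |
| Round stamp, −y bay | 2.7 mm | 5.8 mm | 16 mm |
| Tin in dish | 0.1 mm | 0.4 mm | 18 mm overall |

- **Upright:** all five looked upright and flat in the wrist, top and scene pictures. Floor height and tilt were judged by eye only, not measured.
- **Bystanders:** the tape roll and steel block read within about 1.5 mm of where they started.
- **Disagreements:** only small ones. The wrist and top cameras differed by 2–5 mm along the length of the stamps, within the placing tolerance. No check failed.

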